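# Load the label printer's tape cassette

## Robot

A 6-joint arm with a two-finger parallel gripper is mounted at the origin on the work surface. World frame = base frame: x ahead of the robot, y to its left, z up, the work surface at z = 0. Lengths are in mm, angles in degrees, forces in N, time in s.
With the tool pointing down it reaches from about 250 to 775 mm from the base axis. Payload 4 kg.
Tool frame: the origin (TCP) lies at the very end of the fingers, on their centre line; the grasp point (between the pads) lies 19 mm behind it; z points along the fingers, x is the direction in which the jaws open and shut, and the axes are right-handed (so a half turn about z gives the same grasp; the last joint's range is limited). The gripper opens to 94 mm and grips with 3 to 60 N. Pads are 16 mm wide; open, the fingers measure 119 mm over their backs; the gripper's body (75 mm by 177 mm) begins 78 mm behind the grasp point.
Start: joints at [-5.907, 4.996, 78.535, -0, 96.463, -5.907], TCP at [550.018, -0.007, 205.506] pointing down, gripper open.
Joint ranges: [-177.83, 177.83], [-43.37, 116.18], [15.69, 146.23], [-61.86, 241.86], [9.47, 152.12], [-147.06, 147.06]. Speed limits (degrees/s): [159.86, 159.86, 180, 180, 180, 180].

## Interface

Orientations are given as a 3x3 rotation matrix whose columns are the frame's x, y, z axes.
In Python, from station import ctrl gives the robot as it stands. The module is installed in compiled form; this text tells all that it offers.
- The arm moves only by the tool step_arm, never from a script. Its argument "commands" is a list of rows, each a list of 7 numbers: the shift along the tool's x, y, z in units of 60 mm (1.0 is 60 mm), then the turn, a rotation vector about the tool's x, y, z in units of 8 degrees (1.0 is 8 degrees), then the closure, from -1 (fully open) to 1 (shut). A call has 1 to 12 rows; each row shifts and turns the pose as measured when the row begins, along the tool's axes as they then stand; what a row does not reach is not made up. A row lasts 1/8 s, in which the tool goes at most 62.5 mm and 10.7 degrees, less where a joint would pass 70% of its speed; a pose out of reach is approached as far as the arm can. A call is refused whole if a number of a shift passes 1 or a number of a turn 1, either way. A call with a gripper value outside its range is refused whole. The fingers move at their own pace and stop on an object; "squeeze" is the grip in N (left out, the last holds). Time passes only in rows, so rows that do not move let the fingers close. It gives the time, the measured TCP pose, the force and the opening at its end, in the units of the state.
- ctrl.get_obs(): the state, without advancing time (a new reading comes with each control period).
- ctrl.camera(name): name is "scene" or "side" or "wrist"; returns a dict with "image" (384x512x3 uint8, red, green, blue), "depth" (384x512 float32, mm along the optical axis (not along the pixel's ray), 0 where there is no reading), "K" (3x3 intrinsics, pixels), "rvec" (rotation vector, rad) and "tvec" (3), from world to camera coordinates, as OpenCV has them. Camera axes: x right, y down, z forward; pixel columns grow to the right and rows downward; lengths in mm; the calibration is good to about 2 mm. The wrist camera is an equidistant fisheye: a pixel r from the principal point sees the ray r / f radians off the axis. A picture is of the moment at which its call begins.
- ctrl.sign_off(): hands the job in, once; it reports no verdict.
Trained networks look in a picture, given as the dict that the camera call returned (one of the last four; its "shot" number tells which), for a name from the list of things; names that differ only in an ending like _2 or _b are one class to them, and where a whole thing is asked for, a point or a joint stands for the part that bears it (a point fixed in the world has none). Each returns a list of dicts, best first, with "confidence" (0 to 1); they miss things now and then, are a little off and sometimes report something else, mostly with a low value. They report only what shows in the picture. A call takes as long as a camera call.
- ctrl.find_in(picture, thing): "position" ([column, row] in pixels, amid what is visible of it).
- ctrl.regions_of(picture, thing): "mask" (384x512 bool, what is visible of it) and "position" ([column, row] in pixels, amid what is visible of it).
The state is a dict: "t": time; "joint_positions": joint angles; "joint_velocities": joint speeds; "joint_torque": joint torques, N m; "tcp_pos": TCP position; "orientation": TCP orientation; "force": force on the tool from outside, world axes, zero at the start; "torque": the same for the moment, N m; "width": opening from 0.0 (shut) to 1.0 (fully open).
Only numpy, scipy, OpenCV 4.12 (cv2) and the standard library are available. Lean on these libraries where they do the work, as an engineer would, in place of code of your own. Each camera call takes 0.05 s, during which the arm holds its last target.

## Task

Load the tape cassette into the label printer: press the release button gently until the latch lets go, let the sprung hood swing right up by itself without touching it, then put the cassette into its bay the way its cut corner fits and press it gently down until it has snapped fully home. Leave the hood standing open, let go of everything, and leave the other things on the bench undisturbed.

Things in the scene. Friction and masses are not known exactly. Their poses are not given: they have to be found in the camera images.
- printer: Light grey desktop label printer, firm on the bench, 200 x 200 mm on plan. Origin: centre of underside; x to its rear, y to its left, z up. Keyboard along the front (x -100 to -47), up to 47 mm high; behind it the flat rear deck, 54 mm high, with a low display at the rear left (y 33 to 95), up to 66 mm. A dark grey hood covers the rear right.
- button_spot (a point): Nominal top centre of the hood's release button: grey pad 20 (x) x 36 (y) mm, at x -26, y -35 of the printer, 21 mm before the hood's front, 8 mm above the deck. The real pad stands up to 2.5 mm higher or lower: find it by touch. It sinks on a spring (1 to 5 N); after 3 to 4 mm the latch lets go, at 4.5 mm is a hard stop. Never over 20 N on printer or button.
- hood_hinge (a joint): Angle of the hood: 0 shut and latched, about 1.75 fully open. Hinge along the printer's y at its x = 98, z = 56 mm. Once unlatched, a spring with a damper swings it fully open in about 1 to 1.5 s and holds it there.
- hood: Sprung dark grey hood over the cassette bay, 100 (x) x 104 (y) x 19 mm. Origin at the middle of its hinge; shut, it spans x -103 to -3, y -52 to 52, z -1 to 18 mm, its top 74 mm above the bench. The front edge swings up and back; open, it stands behind the bay, leaning back 10 degrees, up to 160 mm above the bench. The robot must not touch it.
- bay (a point): Centre of the floor of the cassette bay under the hood (x 43, y -35 of the printer): a well 65 (x) x 49 (y) mm, 14 mm deep, floor 40 mm above the bench; 1.5 mm spare each side. Sprung clips in its y sides hold the cassette 4 to 8 mm too high until it is pushed down in the middle of its top with some 5 to 12 N and snaps past them to the floor. Never push it over 30 N.
- bay_key (a point): Point of the bay floor 26 mm to +x and 18 mm to +y of point bay, at the rear left corner, which is filled in by 8.5 x 8.5 mm so that the cassette goes in one way only. The cassette's cut corner belongs over it.
- cassette: Tape cassette, black plastic, 62 (x) x 46 (y) x 26 mm high, 40 to 85 g, flat on the bench. Origin: centre of underside, z up. The corner at +x, +y is cut away by 10 x 10 mm. Bottom edges rounded; a 2.5 mm deep groove round the sides from 5 to 10.5 mm up, plain sides above. Home, its axes lie along the printer's and its top 12 mm stand above the deck.
- cassette_key (a point): Point of the cassette's underside at its cut corner (x 26, y 18 mm of the cassette).
- spray_can: Bystander: spray can, 52 mm across, 150 mm high; origin at the centre of its underside.
- tub: Bystander: white open plastic tub, 90 mm across the rim, 75 mm high; origin at the centre of its underside.
- screwdriver: Bystander: screwdriver 180 mm long, lying on the bench along its x axis.
- parts_bin: Bystander: yellow open parts bin 150 x 100 x 60 mm; origin at the centre of its underside.

How it is judged:
By the outcome, as a careful person would: the job done as asked, in the order asked, and still so for the second after the job is handed in, with the robot touching nothing.
It also fails if it takes over 61 s, if anything falls off the work surface, if the arm or the gripper's body presses on something with over 40 N, if the wrist force passes 120 N, or if a joint passes its speed limit or range.

## Working session

There is one attempt and no reset: what is moved stays moved. The work goes in short steps, Python scripts to look and compute and a tool call to move; the robot and the scene stay as the last step left them, time stands still between calls to the robot, and variables do not carry over. Pictures are saved under pics/ and viewed, and the job is handed in when it is done.

Besides the shell and the picture viewer there is one more tool, called after "Request:" as name([rows], argument=value, ...), one row to a line, values as JSON. step_arm: Moves the arm, as the interface text tells. Its arguments: {"type":"object","properties":{"commands":{"type":"array"},"squeeze":{"type":"number"}},"required":["commands"]}

```bash
mkdir -p pics
cat > h.py <<'E'
import numpy as np, cv2
from station import ctrl
def save(p,name): cv2.imwrite('pics/'+name+'.png', cv2.cvtColor(p['image'],cv2.COLOR_RGB2BGR))
def Rt(p):
    R,_=cv2.Rodrigues(np.array(p['rvec'],float)); return R,np.array(p['tvec'],float).reshape(3)
def cloud(p):
    # pinhole
    d=p['depth']; K=np.array(p['K']); v,u=np.mgrid[0:d.shape[0],0:d.shape[1]]
    X=np.stack([(u-K[0,2])/K[0,0]*d,(v-K[1,2])/K[1,1]*d,d],-1)
    R,t=Rt(p); W=(X-t)@R
    W[d==0]=np.nan
    return W
def proj(p,P):
    K=np.array(p['K']);R,t=Rt(p); c=R@np.array(P,float)+t; q=K@c; return q[:2]/q[2]
E
python3 - <<'E'
from h import *
o=ctrl.get_obs(); print(o)
for n in ['scene','side','wrist']:
    p=ctrl.camera(n); save(p,n+'0'); print(n,p['K'],p['tvec'],p['rvec'])
    for th in ['printer','hood','cassette','cassette_key','bay','button_spot','bay_key']:
        r=ctrl.find_in(p,th); print(th,[(np.round(x['position']).tolist(),round(x['confidence'],2)) for x in r[:3]])
    if n!='wrist':
        W=cloud(p); np.save(n+'W0.npy',W)
        for th in ['printer','hood','cassette','spray_can','tub','screwdriver','parts_bin']:
            r=ctrl.regions_of(p,th)
            if r:
                m=r[0]['mask']; P=W[m]; P=P[~np.isnan(P[:,0])]; print('  ',th,round(r[0]['confidence'],2),len(P),np.round(np.percentile(P,[2,50,98],axis=0)).tolist())
                np.save(f'{n}_{th}.npy',P)
E
```

```text
{'t': 0.0, 'joint_positions': array([-5.90616046e+00,  5.03940104e+00,  7.86221813e+01, -4.33645734e-04,
        9.64622531e+01, -5.90821946e+00]), 'joint_velocities': array([-0.02420232, -0.07424196,  0.07533252,  0.08304131,  0.02840112,
        0.00416245]), 'joint_torque': array([ 1.28542815e-03, -3.40182602e+01, -3.02423716e+01,  7.18220207e-02,
        3.29729996e-02, -1.13141955e-04]), 'tcp_pos': array([5.49467475e+02, 5.77482972e-02, 2.04324081e+02]), 'orientation': array([[ 9.99997687e-01,  3.48614196e-05, -2.15063561e-03],
       [ 3.53237144e-05, -9.99999976e-01,  2.14919690e-04],
       [-2.15062807e-03, -2.14995161e-04, -9.99997664e-01]]), 'force': array([ 0.99772846,  0.0601054 , -0.40944034]), 'torque': array([ 0.02762105,  0.00075365, -0.0064367 ]), 'width': 0.9975677010890317}
scene [[393.61690992   0.         251.42920646]
 [  0.         393.61690992 187.59169114]
 [  0.           0.           1.        ]] [ 294.8353658  -149.12034135 1441.76331556] [ 1.10734753  2.13506705 -1.1592712 ]
printer [([221.0, 191.0], 0.92)]
hood [([204.0, 178.0], 0.66)]
cassette [([308.0
[... 1764 characters left out ...]
-386.0, 76.0]]
   screwdriver 0.8 329 [[282.0, 410.0, 4.0], [326.0, 429.0, 23.0], [410.0, 442.0, 28.0]]
   parts_bin 0.97 974 [[380.0, -491.0, -1.0], [455.0, -442.0, 30.0], [528.0, -381.0, 60.0]]
wrist [[297.31863964   0.         255.18401688]
 [  0.         297.31863964 194.32082222]
 [  0.           0.           1.        ]] [-549.7747883   -28.07805284  392.46507384] [-2.86982623e+00  1.20774277e-03  2.23992001e-03]
printer [([230.0, 238.0], 0.78)]
hood [([245.0, 285.0], 0.79), ([242.0, 34.0], 0.19)]
cassette [([244.0, 31.0], 0.69)]
cassette_key [([245.0, 31.0], 0.56)]
bay [([226.0, 240.0], 0.73)]
button_spot [([228.0, 239.0], 0.84), ([245.0, 34.0], 0.28)]
bay_key [([228.0, 240.0], 0.57)]
```

Run:
```python
import cv2
a=cv2.imread('pics/scene0.png'); b=cv2.imread('pics/side0.png')
cv2.imwrite('pics/scene0c.png',cv2.resize(a[120:300,130:370],None,fx=3.2,fy=3.2,interpolation=cv2.INTER_CUBIC))
cv2.imwrite('pics/side0c.png',cv2.resize(b[100:290,170:400],None,fx=3.1,fy=3.1,interpolation=cv2.INTER_CUBIC))
```

```text
(no output)
```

View pics/scene0c.png

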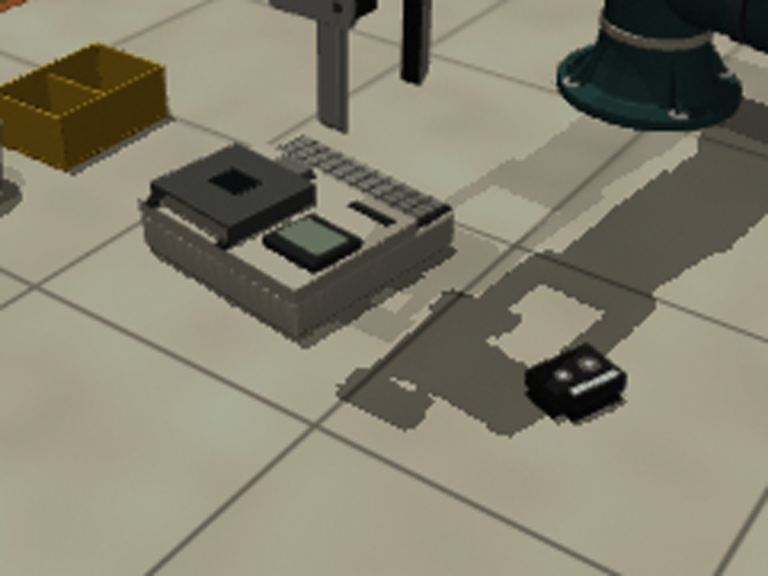

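View pics/side0c.png

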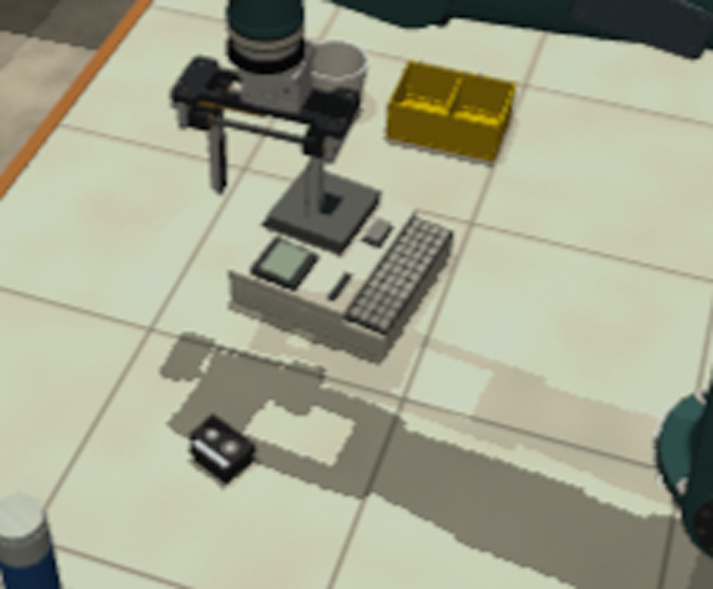

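View pics/wrist0.png

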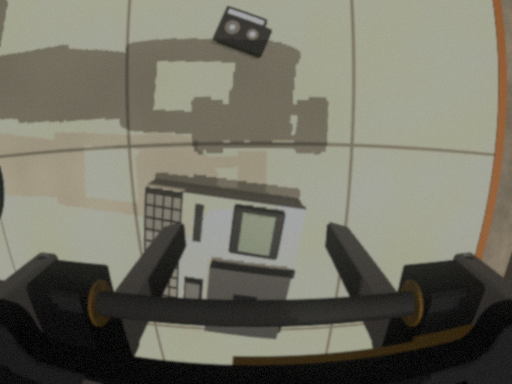

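```bash
cat >> h.py <<'E'
def wcloud(p):
    d=p['depth']; K=np.array(p['K']); v,u=np.mgrid[0:d.shape[0],0:d.shape[1]]
    a=(u-K[0,2])/K[0,0]; b=(v-K[1,2])/K[1,1]; th=np.hypot(a,b); s=np.where(th>1e-9,np.tan(np.minimum(th,1.45))/np.maximum(th,1e-9),1)
    X=np.stack([a*s*d,b*s*d,d],-1); R,t=Rt(p); W=(X-t)@R; W[(d==0)|(th>1.3)]=np.nan; return W
def wproj(p,P):
    K=np.array(p['K']);R,t=Rt(p); c=R@np.array(P,float)+t; th=np.arctan2(np.hypot(c[0],c[1]),c[2]); ph=np.arctan2(c[1],c[0])
    return np.array([K[0,2]+K[0,0]*th*np.cos(ph),K[1,2]+K[1,1]*th*np.sin(ph)])
E
python3 - <<'E'
from h import *
p=ctrl.camera('wrist'); W=wcloud(p)
print(W[60,60],W[100,400])
for th in ['printer','hood','cassette']:
    r=ctrl.regions_of(p,th)[0]; m=r['mask']; P=W[m]; P=P[~np.isnan(P[:,0])]
    print(th,r['confidence'],len(P),np.round(np.percentile(P,[2,50,98],axis=0)).tolist())
def rect(P): return cv2.minAreaRect(P[:,:2].astype(np.float32))
V=W.reshape(-1,3); V=V[~np.isnan(V[:,0])]
def sel(V,lo,hi,x,y): return V[(V[:,2]>lo)&(V[:,2]<hi)&(V[:,0]>x[0])&(V[:,0]<x[1])&(V[:,1]>y[0])&(V[:,1]<y[1])]
for nm,V in [('w',V)]+[(n,(lambda A:A[~np.isnan(A[:,0])])(np.load(n+'W0.npy').reshape(-1,3))) for n in('scene','side')]:
    print(nm)
    for q in [('prt',35,80,(390,640),(-250,30)),('hood',68,80,(460,640),(-250,-70)),('cass',15,35,(480,590),(140,240))]:
        P=sel(V,*q[1:]); print(q[0],len(P),rect(P) if len(P)>3 else '', np.median(P[:,2]))
E
```

```text
[259.20802177 178.19295705  -0.73280436] [7.49504313e+02 1.05435592e+02 3.44553396e-01]
printer 0.82 15495 [[415.0, -202.0, 18.0], [517.0, -70.0, 55.0], [600.0, -10.0, 75.0]]
hood 0.82 3387 [[492.0, -211.0, 57.0], [539.0, -126.0, 74.0], [589.0, -101.0, 75.0]]
cassette 0.8 1925 [[504.0, 153.0, 2.0], [535.0, 179.0, 26.0], [563.0, 211.0, 28.0]]
w
prt 14682 ((497.95068359375, -116.99244689941406), (200.54217529296875, 202.56350708007812), 81.51294708251953) 54.80944650374808
hood 3013 ((536.2074584960938, -158.24484252929688), (106.9568099975586, 100.80546569824219), 81.55866241455078) 73.94199445505411
cass 1836 ((535.9425048828125, 182.31643676757812), (47.42826843261719, 62.470062255859375), 67.63543701171875) 26.190757168411825
scene
prt 3024 ((499.30169677734375, -116.09695434570312), (203.75375366210938, 202.19418334960938), 81.7167739868164) 54.08032841334823
hood 753 ((536.5887451171875, -156.9379119873047), (107.99091339111328, 102.59725952148438), 81.04118347167969) 73.4269247805589
cass 392 ((536.7962036132812, 183.18289184570312), (49.81964111328125, 65.00216674804688), 66.1043930053711) 25.121388626438353
side
prt 2300 ((499.640869140625, -113.20552825927734), (207.34426879882812, 202.41009521484375), 81.76980590820312) 54.542243961257434
hood 482 ((528.7637939453125, -141.26393127441406), (139.10523986816406, 126.46116638183594), 82.61862182617188) 73.63258553253691
cass 251 ((537.614013671875, 185.63616943359375), (49.438968658447266, 65.6712875366211), 70.15866088867188) 25.568724733122032
```

```bash
cat >> h.py <<'E'
PC=np.array([498.2,-116.8]); PY=-8.5
def P2W(x,y,z=0,c=None,yaw=None):
    c=PC if c is None else c; a=np.radians(PY if yaw is None else yaw)
    return np.array([c[0]+np.cos(a)*x-np.sin(a)*y,c[1]+np.sin(a)*x+np.cos(a)*y,z])
def Rdown(psi):
    a=np.radians(psi); x=np.array([np.cos(a),np.sin(a),0]); z=np.array([0,0,-1.]); return np.stack([x,np.cross(z,x),z],1)
from scipy.spatial.transform import Rotation as Ro
def plan(pos,psi,n,grip=1,tail=0):
    o=ctrl.get_obs(); p0=np.array(o['tcp_pos']); R0=np.array(o['orientation']); R1=Rdown(psi)
    # rotation the short way
    rv=Ro.from_matrix(R0.T@R1).as_rotvec(); print('rotvec deg',np.degrees(rv).round(2),'dist',np.round(np.array(pos)-p0,1))
    R=R0.copy();p=p0.copy();rows=[]
    for i in range(n):
        st=(np.array(pos)-p0)/n; d=R.T@st/60; w=np.degrees(rv)/n/8
        rows.append([round(float(v),3) for v in [*d,*w]]+[grip]); R=R@Ro.from_rotvec(rv/n).as_matrix()
    print(str(rows).replace(' ','')); return rows
def st():
    o=ctrl.get_obs(); R=np.array(o['orientation']); print('t',round(o['t'],2),'tcp',np.round(o['tcp_pos'],1),'psi',round(float(np.degrees(np.arctan2(R[1,0],R[0,0]))),2),'tilt',np.round(R[:2,2],3),'F',np.round(o['force'],2),'w',round(o['width'],3)); return o
E
python3 - <<'E'
from h import *
p=ctrl.camera('wrist'); R,t=Rt(p); o=st(); print('cam',-R.T@t, R[2])
print(P2W(-28,-35,120)); plan(P2W(-28,-35,120),81.5,11)
E
```

```text
t 2.15 tcp [550.   -0.  205.5] psi -0.0 tilt [ 0. -0.] F [0.36 0.48 0.02] w 1.001
cam [550.40199198  77.73306501 384.81836426] [-0.0016434  -0.26843203 -0.96329722]
[ 465.33422644 -147.27689171  120.        ]
rotvec deg [ 1.00e-02 -0.00e+00 -8.15e+01] dist [ -84.7 -147.2  -85.5]
[[-0.128,0.223,0.13,0.0,-0.0,-0.926,1],[-0.156,0.205,0.13,0.0,-0.0,-0.926,1],[-0.181,0.183,0.13,0.0,-0.0,-0.926,1],[-0.203,0.158,0.13,0.0,-0.0,-0.926,1],[-0.222,0.13,0.13,0.0,-0.0,-0.926,1],[-0.237,0.101,0.13,0.0,-0.0,-0.926,1],[-0.248,0.069,0.13,0.0,-0.0,-0.926,1],[-0.255,0.037,0.13,0.0,-0.0,-0.926,1],[-0.257,0.004,0.13,0.0,-0.0,-0.926,1],[-0.256,-0.03,0.13,0.0,-0.0,-0.926,1],[-0.25,-0.062,0.13,0.0,-0.0,-0.926,1]]
```

Request:
step_arm([
  [-0.13,0.22,0.13,0,0,-0.926,1],
  [-0.156,0.205,0.13,0,0,-0.926,1],
  [-0.18,0.183,0.13,0,0,-0.926,1],
  [-0.2,0.158,0.13,0,0,-0.926,1],
  [-0.22,0.13,0.13,0,0,-0.926,1],
  [-0.237,0.1,0.13,0,0,-0.926,1],
  [-0.248,0.07,0.13,0,0,-0.926,1],
  [-0.255,0.037,0.13,0,0,-0.926,1],
  [-0.257,0.004,0.13,0,0,-0.926,1],
  [-0.256,-0.03,0.13,0,0,-0.926,1],
  [-0.25,-0.062,0.13,0,0,-0.926,1],
  [0,0,0,0,0,0,1],
])

```text
t: 3.65
tcp_pos: [466.9, -152.9, 117.7]
orientation: [[0.101, 0.995, 0.003], [0.995, -0.101, -0.0], [0.0, 0.003, -1.0]]
force: [-0.5, 0.5, -0.0]
width: 0.003
```

Run:
```python
from h import *
p=ctrl.camera('wrist'); save(p,'w1'); st()
W=wcloud(p); np.save('w1W.npy',W)
V=W.reshape(-1,3); V=V[~np.isnan(V[:,0])]
a=np.radians(-PY); d=V[:,:2]-PC
lx=np.cos(a)*d[:,0]-np.sin(a)*d[:,1]; ly=np.sin(a)*d[:,0]+np.cos(a)*d[:,1]
m=(lx>-45)&(lx<-7)&(abs(ly+35)<30)
z=V[m,2]; b=(z>58.5)&(z<68)
print(np.histogram(z,bins=np.arange(50,76,1)))
if b.any(): print('pad local', np.percentile(lx[m][b],[2,50,98]),np.percentile(ly[m][b],[2,50,98]),np.median(z[b]))
plan(P2W(-28,-35,72),81.5,5)
```

```text
t 3.7 tcp [ 467.4 -152.6  118.3] psi 84.2 tilt [ 0.004 -0.   ] F [0.27 0.66 0.51] w 0.007
(array([  0,   2,  95, 691, 837, 169,  17,  11,  15,  14,  12,  29,  69,
       392, 436,  72,   1,   0,   0,   0,   0,   0,   0,   0,   0]), array([50, 51, 52, 53, 54, 55, 56, 57, 58, 59, 60, 61, 62, 63, 64, 65, 66,
       67, 68, 69, 70, 71, 72, 73, 74, 75]))
pad local [-36.94232682 -28.12565975 -17.83054632] [-52.48803552 -35.38838041 -18.32803699] 63.9920110629452
rotvec deg [ 0.2  -0.02  2.7 ] dist [ -2.1   5.3 -46.3]
[[0.017,-0.009,0.154,0.005,-0.0,0.067,1],[0.017,-0.009,0.154,0.005,-0.0,0.067,1],[0.017,-0.009,0.154,0.005,-0.0,0.067,1],[0.017,-0.009,0.154,0.005,-0.0,0.067,1],[0.016,-0.009,0.154,0.005,-0.0,0.067,1]]
```

View pics/w1.png

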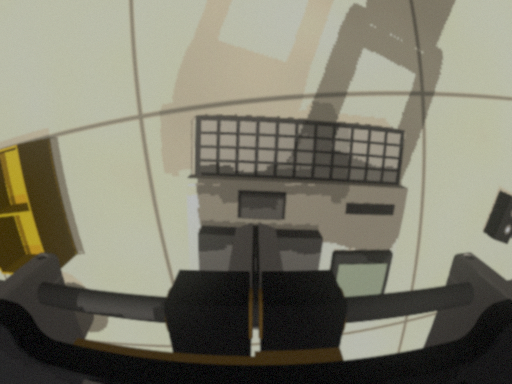

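Request:
step_arm([
  [0.017,-0.009,0.154,0,0,0.067,1],
  [0.017,-0.009,0.154,0,0,0.067,1],
  [0.017,-0.009,0.154,0,0,0.067,1],
  [0.017,-0.009,0.154,0,0,0.067,1],
  [0.016,-0.009,0.15,0,0,0.067,1],
  [0,0,0,0,0,0,1],
])

```text
t: 4.45
tcp_pos: [466.1, -145.0, 69.1]
orientation: [[0.152, 0.988, 0.004], [0.988, -0.152, 0.001], [0.001, 0.003, -1.0]]
force: [-0.8, -0.4, -1.1]
width: 0.007
```

Run:
```python
from h import *
st(); plan(P2W(-28,-35,66),81.5,2)
```

```text
t 4.45 tcp [ 466.1 -145.    69.1] psi 81.27 tilt [0.004 0.001] F [-0.77 -0.36 -1.14] w 0.007
rotvec deg [ 0.2  -0.07 -0.23] dist [-0.7 -2.3 -3.1]
[[-0.02,-0.003,0.026,0.013,-0.005,-0.014,1],[-0.02,-0.003,0.026,0.013,-0.005,-0.014,1]]
```

Request:
step_arm([
  [-0.02,0,0.02,0,0,0,1],
  [-0.02,0,0.02,0,0,0,1],
  [0,0,0.017,0,0,0,1],
  [0,0,0,0,0,0,1],
])

```text
t: 4.95
tcp_pos: [466.4, -148.1, 66.4]
orientation: [[0.152, 0.988, 0.006], [0.988, -0.152, -0.0], [0.001, 0.006, -1.0]]
force: [0.2, 1.1, 0.2]
width: 0.0
```

Run:
```python
from h import *
st()
```

```text
t 4.95 tcp [ 466.4 -148.1   66.4] psi 81.25 tilt [ 0.006 -0.   ] F [0.22 1.06 0.19] w 0.0
```

Request:
step_arm([
  [0,0,0.017,0,0,0,1],
  [0,0,0.017,0,0,0,1],
  [0,0,0,0,0,0,1],
])

```text
t: 5.32
tcp_pos: [466.6, -148.2, 64.5]
orientation: [[0.152, 0.988, 0.006], [0.988, -0.152, -0.0], [0.0, 0.006, -1.0]]
force: [0.3, -0.0, -0.2]
width: 0.007
```

Request:
step_arm([
  [0,0,0.017,0,0,0,1],
  [0,0,0.017,0,0,0,1],
])

```text
t: 5.58
tcp_pos: [466.7, -148.2, 62.9]
orientation: [[0.152, 0.988, 0.006], [0.988, -0.152, -0.001], [0.0, 0.006, -1.0]]
force: [-0.8, -0.1, 2.5]
width: 0.004
```

Contact around 64. Continue in small steps.

Request:
step_arm([
  [0,0,0.017,0,0,0,1],
  [0,0,0.017,0,0,0,1],
])

```text
t: 5.82
tcp_pos: [466.8, -148.2, 61.3]
orientation: [[0.152, 0.988, 0.007], [0.988, -0.152, -0.001], [0.0, 0.007, -1.0]]
force: [-1.9, 0.8, 2.9]
width: 0.005
```

Request:
step_arm([
  [0,0,0.012,0,0,0,1],
])

```text
t: 5.95
tcp_pos: [466.8, -148.2, 60.7]
orientation: [[0.152, 0.988, 0.007], [0.988, -0.152, -0.001], [0.0, 0.007, -1.0]]
force: [-1.7, 0.7, 4.0]
width: 0.004
```

Request:
step_arm([
  [0,0,0.012,0,0,0,1],
])

```text
t: 6.08
tcp_pos: [466.8, -148.2, 60.1]
orientation: [[0.152, 0.988, 0.007], [0.988, -0.152, -0.001], [0.0, 0.007, -1.0]]
force: [-1.9, 0.6, 3.8]
width: 0.006
```

Run:
```python
from h import *
p=ctrl.camera('side'); save(p,'s2'); st()
a=cv2.imread('pics/s2.png'); cv2.imwrite('pics/s2c.png',cv2.resize(a[80:230,200:360],None,fx=4,fy=4,interpolation=cv2.INTER_CUBIC))
```

```text
t 6.12 tcp [ 466.7 -148.2   60. ] psi 81.26 tilt [ 0.007 -0.001] F [-1.69 -0.4   3.59] w 0.006
```

View pics/s2c.png

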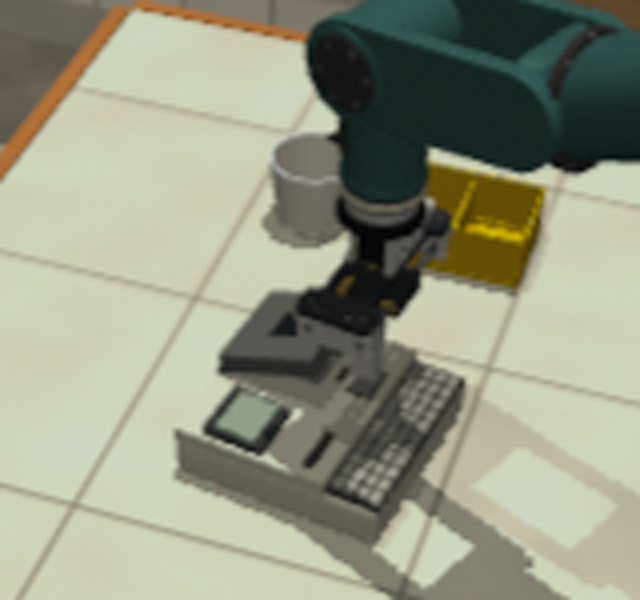

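Request:
step_arm([
  [0,0,0,0,0,0,1],
  [0,0,0,0,0,0,1],
  [0,0,0,0,0,0,1],
  [0,0,0,0,0,0,1],
  [0,0,0,0,0,0,1],
  [0,0,0,0,0,0,1],
  [0,0,0,0,0,0,1],
  [0,0,0,0,0,0,1],
  [0,0,0,0,0,0,1],
  [0,0,0,0,0,0,1],
])

```text
t: 7.38
tcp_pos: [466.8, -148.2, 60.2]
orientation: [[0.152, 0.988, 0.007], [0.988, -0.152, -0.001], [0.0, 0.007, -1.0]]
force: [-1.4, 1.1, 2.6]
width: 0.003
```

Run:
```python
from h import *
p=ctrl.camera('side'); save(p,'s3'); st()
a=cv2.imread('pics/s3.png'); cv2.imwrite('pics/s3c.png',cv2.resize(a[80:230,200:360],None,fx=4,fy=4,interpolation=cv2.INTER_CUBIC))
```

```text
t 7.42 tcp [ 466.8 -148.2   60.2] psi 81.26 tilt [ 0.007 -0.001] F [-1.43  0.71  3.26] w 0.005
```

View pics/s3c.png

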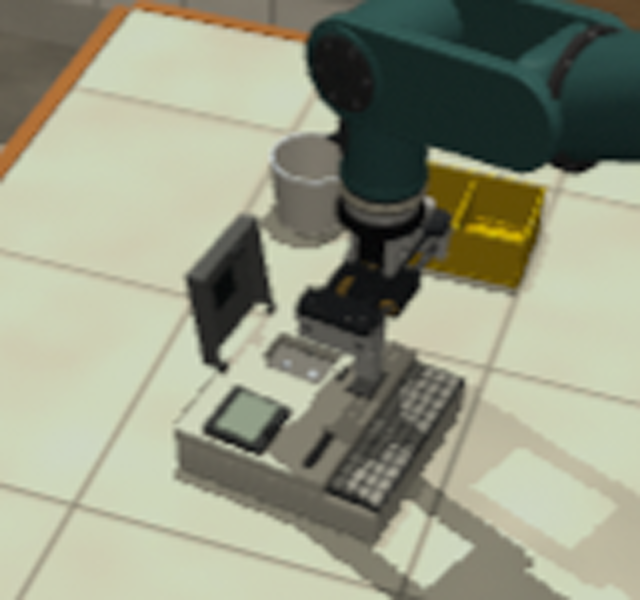

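Request:
step_arm([
  [0,0,-0.3,0,0,0,1],
  [0,0,-0.7,0,0,0,1],
  [0,-0.3,-0.7,0,0,0,-1],
  [0,-0.3,-0.5,0,0,0,-1],
  [0,0,-0.2,0,0,0,-1],
  [0,0,0,0,0,0,-1],
])

```text
t: 8.18
tcp_pos: [430.0, -142.6, 203.0]
orientation: [[0.152, 0.988, 0.004], [0.988, -0.152, 0.001], [0.001, 0.004, -1.0]]
force: [-0.0, 0.0, 0.5]
width: 0.395
```

Run:
```python
from h import *
p=ctrl.camera('wrist'); save(p,'w4'); st()
W=wcloud(p); np.save('w4W.npy',W)
```

```text
t 8.22 tcp [ 429.7 -142.4  202.2] psi 81.26 tilt [0.003 0.002] F [-0.17 -0.27 -0.09] w 0.439
```

View pics/w4.png

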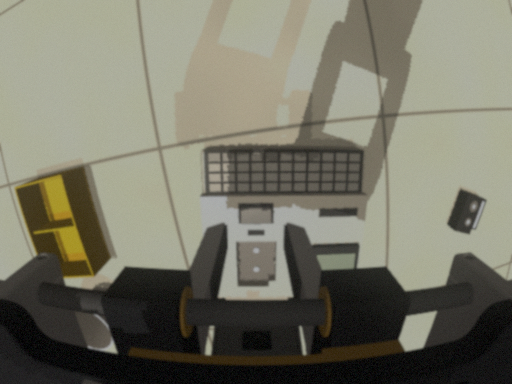

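Run:
```python
from h import *
a0=cv2.imread('pics/w4.png'); cv2.imwrite('pics/w4c.png',cv2.resize(a0[190:310,190:320],None,fx=5,fy=5,interpolation=cv2.INTER_CUBIC))
W=np.load('w4W.npy'); V=W.reshape(-1,3); V=V[~np.isnan(V[:,0])]
a=np.radians(-PY); d=V[:,:2]-PC
lx=np.cos(a)*d[:,0]-np.sin(a)*d[:,1]; ly=np.sin(a)*d[:,0]+np.cos(a)*d[:,1]; z=V[:,2]
m=(abs(lx-43)<42)&(abs(ly+35)<32)&(z<47)&(z>35)
print(m.sum(),np.median(z[m]),'x',np.percentile(lx[m],[1,50,99]),'y',np.percentile(ly[m],[1,50,99]))
print(cv2.minAreaRect(np.stack([lx[m],ly[m]],1).astype(np.float32)))
m=(abs(lx+26)<18)&(abs(ly+35)<28)&(z>58)&(z<68)
print('pad',m.sum(),np.median(z[m]),np.percentile(lx[m],[2,98]),np.percentile(ly[m],[2,98]))
m=(abs(lx)<115)&(abs(ly)<115)&(z<70)&(z>35)
print('prt',m.sum(),cv2.minAreaRect(np.stack([lx[m],ly[m]],1).astype(np.float32)), np.percentile(lx[m],[.3,99.7]),np.percentile(ly[m],[.3,99.7]))
dk=(abs(lx)<90)&(abs(ly)<90)&(z<57)&(z>51); print('deck',np.median(z[dk]))
# cassette
c=(z>15)&(z<35)&(abs(V[:,0]-536)<60)&(abs(V[:,1]-183)<60); print('cass',c.sum(),cv2.minAreaRect(V[c,:2].astype(np.float32)))
# hood
h=(z>90)&(z<165)&(abs(ly+35)<65)&(lx>85)&(lx<135); print('hood',h.sum(),[ (q,np.median(lx[h&(abs(z-q)<4)])) for q in (100,120,140,155)])
```

```text
1561 40.00917942621125 x [15.40921408 44.27659693 74.54133887] y [-59.74330582 -36.5733703  -11.76166341]
((43.76886749267578, -35.90543746948242), (62.55756378173828, 48.7959098815918), 0.14517468214035034)
pad 545 63.98942384378348 [-37.1547908  -18.30067297] [-52.17601301 -18.06848555]
prt 19371 ((-2.2453155517578125, -0.465087890625), (198.70211791992188, 201.3167266845703), 0.07784894108772278) [-101.05584108   95.34070282] [-99.77813919  98.42924282]
deck 53.957110471982325
cass 911 ((535.920654296875, 181.8310546875), (48.930641174316406, 62.8736457824707), 68.10602569580078)
hood 2411 [(100, np.float64(120.01556272630411)), (120, np.float64(123.63304478023177)), (140, np.float64(111.48512422036183)), (155, np.float64(nan))]
  return _methods._mean(a, axis=axis, dtype=dtype,
  ret = ret.dtype.type(ret / rcount)
```

View pics/w4c.png

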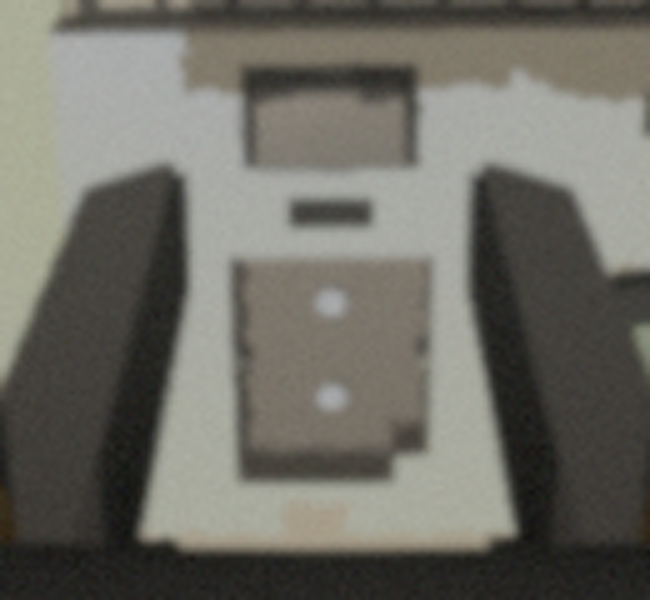

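Run:
```python
from h import *
st(); plan([510,175,170],67.8,9,-1)
```

```text
t 8.22 tcp [ 429.7 -142.4  202.2] psi 81.26 tilt [0.003 0.002] F [-0.17 -0.27 -0.09] w 0.439
rotvec deg [ 0.12 -0.13 13.46] dist [ 80.3 317.4 -32.2]
[[0.603,0.058,0.061,0.002,-0.002,0.187,-1],[0.605,0.042,0.061,0.002,-0.002,0.187,-1],[0.606,0.026,0.061,0.002,-0.002,0.187,-1],[0.606,0.01,0.061,0.002,-0.002,0.187,-1],[0.606,-0.006,0.06,0.002,-0.002,0.187,-1],[0.606,-0.021,0.06,0.002,-0.002,0.187,-1],[0.605,-0.037,0.06,0.002,-0.002,0.187,-1],[0.604,-0.053,0.06,0.002,-0.002,0.187,-1],[0.602,-0.069,0.06,0.002,-0.002,0.187,-1]]
```

Request:
step_arm([
  [0.6,0.05,0.03,0,0,0.187,-1],
  [0.605,0.04,0.06,0,0,0.187,-1],
  [0.605,0.025,0.06,0,0,0.187,-1],
  [0.605,0.01,0.06,0,0,0.187,-1],
  [0.605,0,0.06,0,0,0.187,-1],
  [0.605,-0.02,0.06,0,0,0.187,-1],
  [0.605,-0.035,0.06,0,0,0.187,-1],
  [0.6,-0.05,0.06,0,0,0.187,-1],
  [0.5,-0.05,0.06,0,0,0.187,-1],
  [0,0,0,0,0,0,-1],
])

```text
t: 9.48
tcp_pos: [507.8, 178.2, 145.6]
orientation: [[0.386, 0.922, -0.034], [0.922, -0.386, 0.001], [-0.012, -0.032, -0.999]]
force: [0.1, -0.3, 0.8]
width: 1.002
```

Run:
```python
from h import *
p=ctrl.camera('wrist'); save(p,'w5'); st()
W=wcloud(p); V=W.reshape(-1,3); V=V[~np.isnan(V[:,0])];z=V[:,2]
c=(z>21)&(z<32)&(abs(V[:,0]-536)<60)&(abs(V[:,1]-183)<60); print('cass',c.sum(),cv2.minAreaRect(V[c,:2].astype(np.float32)),np.median(z[c]))
a0=cv2.imread('pics/w5.png'); q=wproj(p,[536,182,26]).astype(int); print(q)
cv2.imwrite('pics/w5c.png',cv2.resize(a0[max(0,q[1]-60):q[1]+60,q[0]-65:q[0]+65],None,fx=5,fy=5,interpolation=cv2.INTER_CUBIC))
r=ctrl.find_in(p,'cassette_key'); print([(x['position'],x['confidence']) for x in r])
```

```text
t 9.53 tcp [507.6 177.1 145.7] psi 67.24 tilt [-0.034  0.001] F [ 0.   -0.3  -0.66] w 0.997
cass 2276 ((535.4794311523438, 182.64389038085938), (44.73481369018555, 61.8313102722168), 67.02887725830078) 26.041420268618502
[270 215]
[([272.7, 209.7], 0.73)]
```

View pics/w5.png

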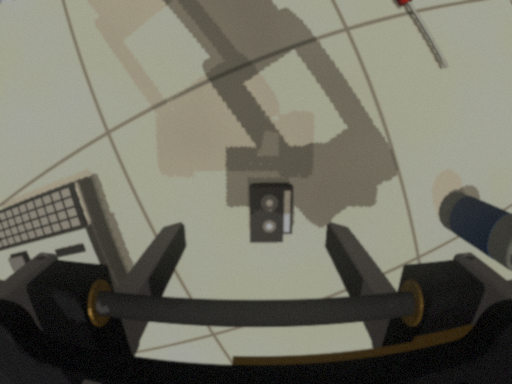

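View pics/w5c.png

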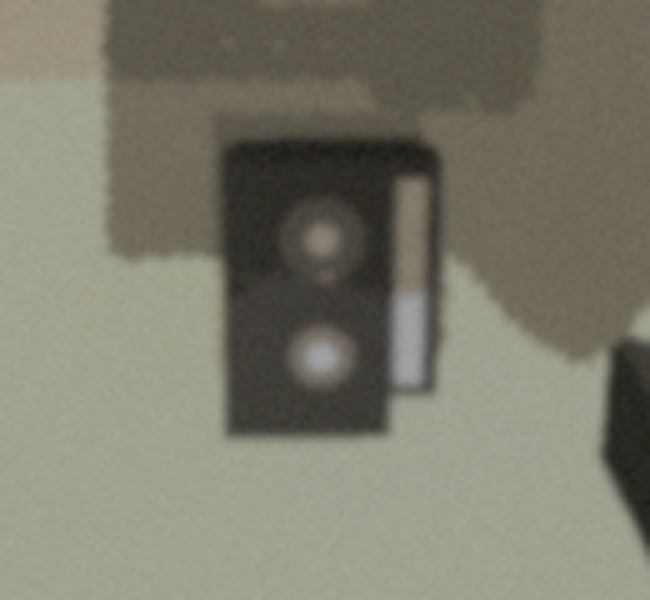

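Run:
```python
from h import *
st(); plan([535.8,182.4,45],67.5,4,-1)
```

```text
t 9.57 tcp [507.8 176.4 146.5] psi 67.17 tilt [-0.033  0.001] F [-0.47 -0.24  0.04] w 1.003
rotvec deg [-1.75  0.68 -0.34] dist [  28.     6.  -101.5]
[[0.074,0.111,0.419,-0.055,0.021,-0.011,-1],[0.072,0.107,0.42,-0.055,0.021,-0.011,-1],[0.071,0.104,0.421,-0.055,0.021,-0.011,-1],[0.069,0.101,0.422,-0.055,0.021,-0.011,-1]]
```

Request:
step_arm([
  [0.07,0.11,0.42,-0.055,0.02,-0.01,-1],
  [0.07,0.107,0.42,-0.055,0.02,-0.01,-1],
  [0.07,0.1,0.42,-0.055,0.02,-0.01,-1],
  [0.07,0.1,0.4,-0.055,0.02,-0.01,-1],
  [0,0,0,0,0,0,-1],
])

```text
t: 10.2
tcp_pos: [536.2, 175.4, 43.5]
orientation: [[0.389, 0.921, 0.001], [0.921, -0.389, -0.004], [-0.003, 0.003, -1.0]]
force: [0.4, 0.3, -0.3]
width: 1.002
```

Run:
```python
from h import *
p=ctrl.camera('wrist'); save(p,'w6'); st(); plan([535.8,182.4,13.5],67.5,3,-1)
W=wcloud(p); V=W.reshape(-1,3); V=V[~np.isnan(V[:,0])];z=V[:,2]
c=(z>22)&(z<32)&(abs(V[:,0]-536)<45)&(abs(V[:,1]-183)<38); print('cass',c.sum(),cv2.minAreaRect(V[c,:2].astype(np.float32)),np.median(z[c]))
```

```text
t 10.25 tcp [537.1 175.6  45.1] psi 67.13 tilt [ 0.004 -0.003] F [-0.34  0.34  0.6 ] w 1.002
rotvec deg [ 0.27  0.07 -0.37] dist [ -1.3   6.8 -31.6]
[[0.032,-0.022,0.175,0.011,0.003,-0.015,-1],[0.032,-0.022,0.175,0.011,0.003,-0.015,-1],[0.032,-0.022,0.175,0.011,0.003,-0.015,-1]]
cass 5132 ((536.0028076171875, 182.38211059570312), (45.94277572631836, 62.60832977294922), 67.47771453857422) 26.06317110355926
```

View pics/w6.png

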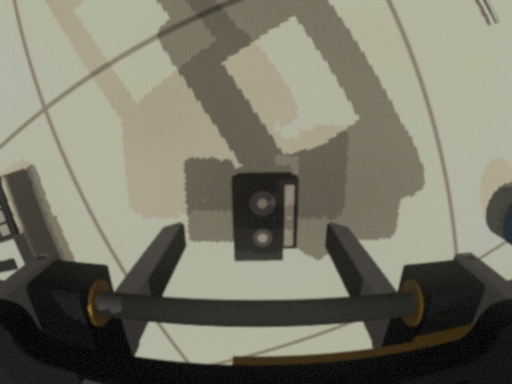

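Request:
step_arm([
  [0.034,-0.02,0.15,0,0,-0.015,-1],
  [0.034,-0.02,0.15,0,0,-0.015,-1],
  [0.034,-0.02,0.12,0,0,-0.015,-1],
  [0,0,0,0,0,0,-1],
])

```text
t: 10.75
tcp_pos: [537.9, 182.7, 21.7]
orientation: [[0.383, 0.924, 0.009], [0.924, -0.383, -0.002], [0.002, 0.009, -1.0]]
force: [0.2, -0.4, -0.1]
width: 1.004
```

Run:
```python
from h import *
st(); plan([536,182.4,13],67.5,1,-1)
```

```text
t 10.75 tcp [537.9 182.7  21.7] psi 67.47 tilt [ 0.009 -0.002] F [ 0.22 -0.36 -0.11] w 1.004
rotvec deg [ 0.52 -0.1  -0.03] dist [-1.9 -0.3 -8.7]
[[-0.016,-0.029,0.144,0.065,-0.012,-0.004,-1]]
```

Request:
step_arm([
  [-0.016,-0.03,0.1,0.065,-0.01,0,-1],
  [0,0,0.04,0,0,0,-1],
  [0,0,0,0,0,0,-1],
])

```text
t: 11.12
tcp_pos: [536.0, 182.7, 13.0]
orientation: [[0.383, 0.924, 0.0], [0.924, -0.383, 0.001], [0.001, -0.0, -1.0]]
force: [-0.1, -0.4, -0.1]
width: 0.997
```

Run:
```python
from h import *
st(); plan([536,182.4,13],67.5,1,-1)
```

```text
t 11.12 tcp [536.  182.7  13. ] psi 67.49 tilt [0.    0.001] F [-0.07 -0.42 -0.07] w 0.997
rotvec deg [-0.   -0.03 -0.01] dist [-0.  -0.3 -0. ]
[[-0.004,0.001,0.001,-0.0,-0.004,-0.001,-1]]
```

Request:
step_arm([
  [0,0,0,0,0,0,1],
  [0,0,0,0,0,0,1],
  [0,0,0,0,0,0,1],
  [0,0,0,0,0,0,1],
  [0,0,0,0,0,0,1],
  [0,0,0,0,0,0,1],
], squeeze=15)

```text
t: 11.88
tcp_pos: [536.5, 182.7, 13.6]
orientation: [[0.383, 0.924, 0.001], [0.924, -0.383, 0.001], [0.001, 0.001, -1.0]]
force: [0.7, -0.8, -0.1]
width: 0.493
```

Request:
step_arm([
  [0,0,-0.1,0,0,0,1],
  [0,0,-0.4,0,0,0,1],
  [0,0,-0.7,0,0,0,1],
  [0,0,-0.7,0,0,0,1],
  [0,0,-0.6,0,0,0,1],
  [0,0,-0.2,0,0,0,1],
  [0,0,0,0,0,0,1],
])

```text
t: 12.75
tcp_pos: [534.9, 182.3, 179.5]
orientation: [[0.383, 0.924, -0.003], [0.924, -0.383, -0.0], [-0.001, -0.002, -1.0]]
force: [-0.0, 1.0, -1.5]
width: 0.492
```

Run:
```python
from h import *
st(); q=P2W(-30,-35.3,150); print(q); plan(q,81.5,10,1)
```

```text
t 12.75 tcp [534.9 182.3 179.5] psi 67.49 tilt [-0.003 -0.   ] F [-0.03  0.98 -1.45] w 0.492
[ 463.31185189 -147.27797764  150.        ]
rotvec deg [ -0.15   0.05 -14.01] dist [ -71.6 -329.6  -29.5]
[[-0.553,0.1,0.05,-0.002,0.001,-0.175,1],[-0.555,0.087,0.05,-0.002,0.001,-0.175,1],[-0.557,0.073,0.049,-0.002,0.001,-0.175,1],[-0.559,0.059,0.049,-0.002,0.001,-0.175,1],[-0.56,0.046,0.049,-0.002,0.001,-0.175,1],[-0.561,0.032,0.049,-0.002,0.001,-0.175,1],[-0.562,0.018,0.049,-0.002,0.001,-0.175,1],[-0.562,0.004,0.049,-0.002,0.001,-0.175,1],[-0.562,-0.009,0.049,-0.002,0.001,-0.175,1],[-0.562,-0.023,0.049,-0.002,0.001,-0.175,1]]
```

Request:
step_arm([
  [-0.55,0.04,0.02,0,0,-0.175,1],
  [-0.555,0.03,0.03,0,0,-0.175,1],
  [-0.555,0.02,0.04,0,0,-0.175,1],
  [-0.56,0.01,0.04,0,0,-0.175,1],
  [-0.56,0,0.04,0,0,-0.175,1],
  [-0.56,-0.02,0.04,0,0,-0.175,1],
  [-0.56,-0.03,0.04,0,0,-0.175,1],
  [-0.56,-0.05,0.04,0,0,-0.175,1],
  [-0.5,-0.06,0.03,0,0,-0.175,1],
  [-0.3,-0.06,0,0,0,-0.175,1],
  [0,0,0,0,0,0,1],
  [0,0,0,0,0,0,1],
])

```text
t: 14.25
tcp_pos: [422.6, -125.3, 133.9]
orientation: [[0.139, 0.989, -0.047], [0.99, -0.139, 0.008], [0.001, -0.048, -0.999]]
force: [0.2, 0.6, -0.4]
width: 0.486
```

Run:
```python
from h import *
p=ctrl.camera('wrist'); save(p,'w7'); st()
W=wcloud(p); np.save('w7W.npy',W)
q=P2W(-30,-35.3,150); print(q); plan(q,81.5,2,1)
```

```text
t 14.3 tcp [ 422.6 -125.2  133.9] psi 82.03 tilt [-0.047  0.008] F [ 0.48 -0.74 -1.48] w 0.487
[ 463.31185189 -147.27797764  150.        ]
rotvec deg [-2.74 -0.05  0.53] dist [ 40.7 -22.1  16.1]
[[-0.135,0.354,-0.151,-0.171,-0.003,0.033,1],[-0.133,0.359,-0.143,-0.171,-0.003,0.033,1]]
```

View pics/w7.png

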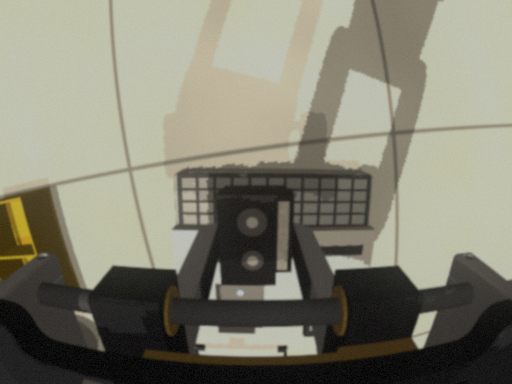

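Run:
```python
from h import *
W=np.load('w4W.npy'); a=np.radians(-PY)
d=W[...,:2]-PC; LX=np.cos(a)*d[...,0]-np.sin(a)*d[...,1]; LY=np.sin(a)*d[...,0]+np.cos(a)*d[...,1]; Z=W[...,2]
def gap(u,c,mask):
    v=u[mask]; lo=v[v<c].max() if (v<c).any() else np.nan; hi=v[v>c].min() if (v>c).any() else np.nan; return lo,hi
dk=(Z>51.5)&(Z<57)
r=[gap(LX,42,dk&(abs(LY-y)<1.2)) for y in range(-54,-24,3)]; r=np.array(r); print('x',r.round(1).tolist(),np.nanmedian(r,0),np.nanmedian(r,0).mean())
r=np.array([gap(LY,-35,dk&(abs(LX-x)<1.2)) for x in range(18,62,3)]); print('y',r.round(1).tolist(),np.nanmedian(r,0),np.nanmedian(r,0).mean())
# held cassette in w7 rel. tcp
W=np.load('w7W.npy'); o=ctrl.get_obs(); R=np.array(o['orientation']); T=(W-np.array(o['tcp_pos']))@R
V=T.reshape(-1,3); V=V[~np.isnan(V[:,0])]; 
c=(abs(V[:,0])<24.5)&(abs(V[:,1])<45)&(V[:,2]>-17)&(V[:,2]<-9); print(c.sum(),np.median(V[c,2]),cv2.minAreaRect(V[c,:2].astype(np.float32)),np.percentile(V[c,0],[1,99]),np.percentile(V[c,1],[1,99]))
```

```text
x [[7.9, 74.6], [7.7, 74.4], [8.0, 74.3], [8.0, 73.9], [7.8, 75.1], [8.0, 73.7], [8.0, 74.0], [8.0, 75.4], [8.0, 74.5], [7.9, 74.0]] [ 7.96787449 74.35210948] 41.159991987440414
y [[-61.0, -10.8], [-60.0, -10.7], [-59.9, -10.7], [-60.1, -10.6], [-60.1, -10.6], [-60.2, -10.5], [-60.3, -10.4], [-60.4, -10.4], [-60.5, -11.4], [-60.6, -11.4], [-60.7, -11.3], [-60.8, -11.3], [-60.8, -10.0], [-61.0, -11.2], [-61.0, -11.1]] [-60.49692686 -10.73302345] -35.61497515691743
6695 -12.459462304288104 ((0.10768318176269531, -0.1826610565185547), (63.19013977050781, 48.958805084228516), 89.09839630126953) [-23.4007426   22.11022785] [-31.25320544  30.02003356]
```

Run:
```python
from h import *
q=P2W(41.6,-35.4,105); print(q); plan(q,81.55,5,1)
```

```text
[ 534.11060676 -157.96003307  105.        ]
rotvec deg [-2.74 -0.05  0.48] dist [111.5 -32.7 -28.9]
[[-0.057,0.387,0.078,-0.068,-0.001,0.012,1],[-0.056,0.387,0.082,-0.068,-0.001,0.012,1],[-0.055,0.386,0.085,-0.068,-0.001,0.012,1],[-0.055,0.385,0.089,-0.068,-0.001,0.012,1],[-0.054,0.384,0.093,-0.068,-0.001,0.012,1]]
```

Request:
step_arm([
  [-0.057,0.387,0.07,-0.068,0,0.012,1],
  [-0.056,0.387,0.08,-0.068,0,0.012,1],
  [-0.055,0.386,0.08,-0.068,0,0.012,1],
  [-0.055,0.36,0.08,-0.068,0,0.012,1],
  [-0.054,0.3,0.08,-0.068,0,0.012,1],
  [0,0,0,0,0,0,1],
  [0,0,0,0,0,0,1],
])

```text
t: 15.18
tcp_pos: [532.0, -150.3, 104.6]
orientation: [[0.139, 0.99, -0.001], [0.99, -0.139, 0.004], [0.003, -0.002, -1.0]]
force: [-0.3, 0.5, -0.3]
width: 0.487
```

```bash
python3 - <<'E'
from h import *
p=ctrl.camera('wrist'); save(p,'w8'); st()
W=wcloud(p); np.save('w8W.npy',W); o=ctrl.get_obs(); R=np.array(o['orientation']); T=(W-np.array(o['tcp_pos']))@R
V=T.reshape(-1,3); V=V[~np.isnan(V[:,0])]; 
c=(abs(V[:,0])<27)&(abs(V[:,1])<45)&(V[:,2]>-15)&(V[:,2]<-10); print(c.sum(),np.median(V[c,2]))
for s in (-25,-20,-15,15,20): 
    m=c&(abs(V[:,1]-s)<2); print(s,V[m,0].min(),V[m,0].max())
for s in (-18,-10,0,10,18):
    m=c&(abs(V[:,0]-s)<2); print('x',s,V[m,1].min(),V[m,1].max())
plan(P2W(41.6,-35.4,75),81.55,3,1)
E
python3 - <<'E'
import cv2
a0=cv2.imread('pics/w8.png'); cv2.imwrite('pics/w8c.png',cv2.resize(a0[150:330,150:370],None,fx=3.5,fy=3.3,interpolation=cv2.INTER_CUBIC))
E
```

```text
t 15.22 tcp [ 531.9 -150.4  104.6] psi 82.02 tilt [-0.001  0.004] F [ 0.7  -0.4  -1.02] w 0.487
6660 -12.413740888335074
-25 -23.14077546001951 22.00154257801949
-20 -23.33164047255211 22.162908047931538
-15 -23.560831776724072 21.73422163133582
15 -23.08029290309306 22.46993002456826
20 -22.83282067512951 22.74915110204602
x -18 -31.33201348586259 31.329765722980472
x -10 -31.457596242609817 30.73841068880152
x 0 -31.24827725091179 30.835854778755536
x 10 -31.76266233934021 30.609765769625767
x 18 -31.644596175726452 21.15902666339173
rotvec deg [-0.09 -0.2   0.47] dist [  2.2  -7.6 -29.6]
[[-0.041,0.018,0.165,-0.004,-0.008,0.02,1],[-0.04,0.018,0.165,-0.004,-0.008,0.02,1],[-0.04,0.018,0.165,-0.004,-0.008,0.02,1]]
```

View pics/w8c.png

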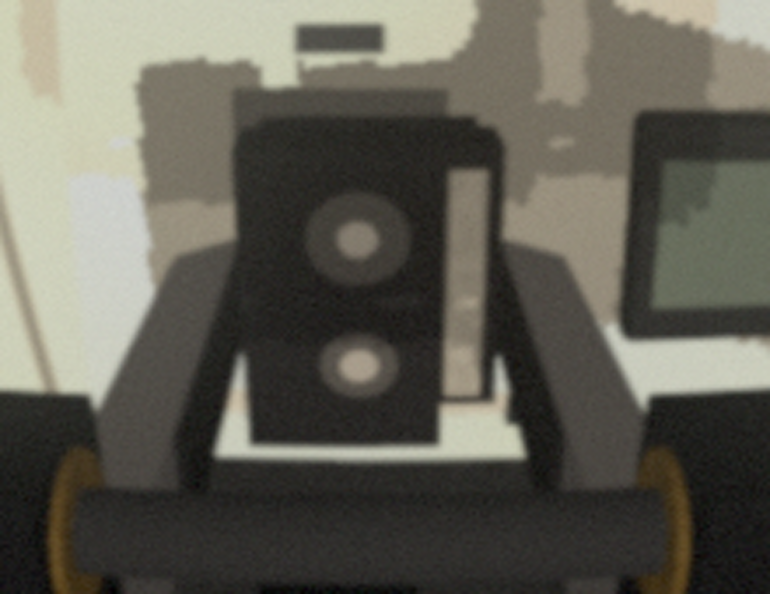

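Request:
step_arm([
  [-0.045,0.018,0.15,0,0,0.04,1],
  [-0.045,0.018,0.15,0,0,0.04,1],
  [-0.045,0.018,0.12,0,0,0.03,1],
  [0,0,0,0,0,0,1],
])

```text
t: 15.72
tcp_pos: [532.8, -158.9, 77.8]
orientation: [[0.155, 0.988, -0.002], [0.988, -0.155, 0.004], [0.003, -0.002, -1.0]]
force: [0.4, 1.1, -1.6]
width: 0.484
```

Run:
```python
from h import *
st(); plan(P2W(41.5,-35.1,72),81.1,1,1)
```

```text
t 15.72 tcp [ 532.8 -158.9   77.8] psi 81.07 tilt [-0.002  0.004] F [ 0.39  1.12 -1.64] w 0.484
rotvec deg [-0.12 -0.2  -0.03] dist [ 1.2  1.2 -5.8]
[[0.023,0.017,0.096,-0.015,-0.025,-0.004,1]]
```

Request:
step_arm([
  [0.023,0.017,0.08,-0.015,-0.025,0,1],
  [0,0,0,0,0,0,1],
])

```text
t: 15.98
tcp_pos: [534.2, -157.7, 72.7]
orientation: [[0.156, 0.988, 0.0], [0.988, -0.156, -0.0], [-0.0, 0.0, -1.0]]
force: [1.2, 0.2, -0.7]
width: 0.48
```

Run:
```python
from h import *
st(); plan(P2W(41.5,-35.1,68),81.1,1,1)
p=ctrl.camera('side'); save(p,'s9')
a=cv2.imread('pics/s9.png'); cv2.imwrite('pics/s9c.png',cv2.resize(a[110:220,200:340],None,fx=5,fy=5,interpolation=cv2.INTER_CUBIC))
```

```text
t 15.97 tcp [ 534.2 -157.7   72.7] psi 81.05 tilt [ 0. -0.] F [ 1.16  0.23 -0.72] w 0.48
rotvec deg [ 0.01  0.01 -0.05] dist [-0.1  0.1 -4.7]
[[0.001,-0.002,0.078,0.002,0.001,-0.007,1]]
```

View pics/s9c.png

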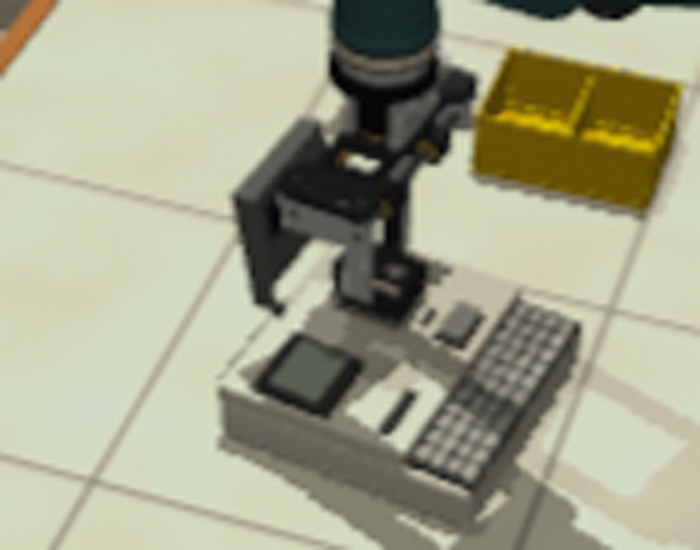

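Request:
step_arm([
  [0,0,0.03,0,0,0,1],
  [0,0,0.03,0,0,0,1],
])

```text
t: 16.27
tcp_pos: [534.9, -157.9, 70.0]
orientation: [[0.155, 0.988, 0.002], [0.988, -0.155, -0.001], [-0.001, 0.002, -1.0]]
force: [0.2, -0.5, -1.4]
width: 0.49
```

Request:
step_arm([
  [0,0,0.025,0,0,0,1],
  [0,0,0.025,0,0,0,1],
])

```text
t: 16.52
tcp_pos: [535.0, -158.0, 66.9]
orientation: [[0.155, 0.988, 0.002], [0.988, -0.155, -0.001], [-0.001, 0.003, -1.0]]
force: [0.1, -0.5, -0.2]
width: 0.487
```

Request:
step_arm([
  [0,-0.013,0.02,0,0,0,1],
  [0,0,0.02,0,0,0,1],
])

```text
t: 16.77
tcp_pos: [534.1, -157.8, 64.3]
orientation: [[0.155, 0.988, 0.002], [0.988, -0.155, -0.001], [-0.001, 0.002, -1.0]]
force: [-0.7, 0.7, -0.3]
width: 0.488
```

Request:
step_arm([
  [0,-0.005,0.025,0,0,0,1],
  [0,0,0.025,0,0,0,1],
])

```text
t: 17.02
tcp_pos: [533.8, -157.7, 61.2]
orientation: [[0.155, 0.988, 0.002], [0.988, -0.155, -0.001], [-0.001, 0.003, -1.0]]
force: [0.2, 0.9, 0.5]
width: 0.487
```

Request:
step_arm([
  [0,0,0.017,0,0,0,1],
  [0,0,0.017,0,0,0,1],
])

```text
t: 17.27
tcp_pos: [534.4, -157.6, 60.4]
orientation: [[0.155, 0.988, 0.004], [0.988, -0.155, -0.001], [-0.0, 0.004, -1.0]]
force: [-1.8, 0.5, 4.3]
width: 0.487
```

Request:
step_arm([
  [0,0,0,0,0,0,-0.3],
  [0,0,0,0,0,0,-0.3],
  [0,0,0,0,0,0,-0.3],
  [0,0,-0.1,0,0,0,-0.3],
  [0,0,-0.3,0,0,0,-0.3],
  [0,0,-0.3,0,0,0,-0.3],
  [0,0,-0.1,0,0,0,-0.3],
  [0,0,0,0,0,0,-0.3],
])

```text
t: 18.27
tcp_pos: [535.0, -158.3, 113.0]
orientation: [[0.155, 0.988, 0.007], [0.988, -0.155, -0.003], [-0.002, 0.007, -1.0]]
force: [0.6, 0.9, -0.8]
width: 0.647
```

```bash
cat >> h.py <<'E'
def look(p,W,o,lo,hi):
    R=np.array(o['orientation']); T=(W-np.array(o['tcp_pos']))@R; V=T.reshape(-1,3); zz=W[...,2].reshape(-1)
    c=(abs(V[:,0])<24.5)&(abs(V[:,1])<40)&(zz>lo)&(zz<hi)
    A=W.reshape(-1,3)[c]; n=np.linalg.lstsq(np.c_[A[:,:2]-A[:,:2].mean(0),np.ones(len(A))],A[:,2],rcond=None)[0]
    print('top',c.sum(),'z',np.median(zz[c]),'slope',n[:2].round(4),'x',np.percentile(V[c,0],[1,99]),'y',np.percentile(V[c,1],[1,99]))
E
python3 - <<'E'
from h import *
p=ctrl.camera('wrist'); save(p,'w10'); o=st(); W=wcloud(p); look(p,W,o,60,80)
plan(P2W(41.5,-35.1,82),81.1,2,1)
E
```

```text
t 18.32 tcp [ 534.9 -158.3  112.6] psi 81.06 tilt [ 0.006 -0.003] F [-0.68  0.15 -0.1 ] w 0.651
top 4451 z 73.01312632897195 slope [ 0.1224 -0.0252] x [-22.19236761  23.03725423] y [-35.06630677  25.36605995]
rotvec deg [ 0.39  0.1  -0.04] dist [ -0.9   0.6 -30.6]
[[0.005,-0.01,0.255,0.024,0.006,-0.003,1],[0.004,-0.009,0.255,0.024,0.006,-0.003,1]]
```

View pics/w10.png

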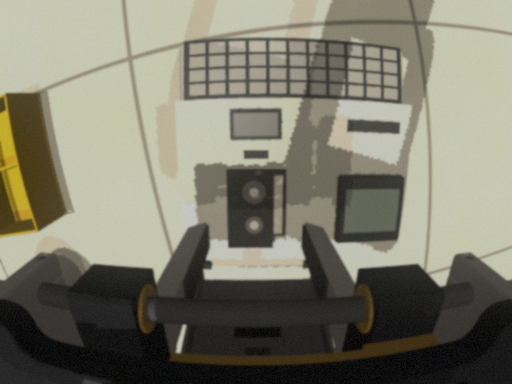

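```bash
cat >> h.py <<'E'
def strips(W,o):
    R=np.array(o['orientation']); V=((W-np.array(o['tcp_pos']))@R).reshape(-1,3); zz=W[...,2].reshape(-1)
    for s in range(-40,38,6):
        c=(abs(V[:,0])<15)&(abs(V[:,1]-s)<3); print(s,c.sum(),np.round(np.median(zz[c]),1) if c.any() else '',end=' | ')
    print()
    for s in range(-27,30,6):
        c=(abs(V[:,0]-s)<3)&(abs(V[:,1])<15); print(s,c.sum(),np.round(np.median(zz[c]),1) if c.any() else '',end=' | ')
    print()
E
python3 - <<'E'
from h import *
p=ctrl.camera('wrist'); o=st(); W=wcloud(p); strips(W,o)
E
```

```text
t 18.38 tcp [ 534.5 -158.1  111.9] psi 81.06 tilt [ 0.005 -0.002] F [-0.27 -0.66 -0.45] w 0.65
-40 261 54.0 | -34 439 66.0 | -28 2225 225.5 | -22 3906 244.3 | -16 1212 236.9 | -10 303 72.6 | -4 284 73.2 | 2 301 74.0 | 8 288 75.0 | 14 278 75.6 | 20 255 76.1 | 26 141 76.7 | 32 0  | 
-27 206 54.0 | -21 229 73.9 | -15 294 73.7 | -9 300 73.8 | -3 264 73.8 | 3 297 73.7 | 9 302 73.7 | 15 286 73.7 | 21 245 73.5 | 27 606 145.2 |
```

Request:
step_arm([
  [0,0,0,0,0,0,1],
  [0.005,0.035,0.15,0.024,0,0,1],
  [0,0.035,0.2,0.024,0,0,1],
  [0,0,0.1,0,0,0,1],
  [0,0,0,0,0,0,1],
  [0,0,0,0,0,0,1],
])

```text
t: 19.12
tcp_pos: [537.2, -157.8, 79.5]
orientation: [[0.155, 0.988, -0.008], [0.988, -0.155, 0.001], [0.0, -0.008, -1.0]]
force: [-0.1, -0.6, 0.4]
width: 0.049
```

Run:
```python
from h import *
st(); plan(P2W(45.5,-35.1,77),81.1,1,1)
```

```text
t 19.12 tcp [ 537.2 -157.8   79.5] psi 81.06 tilt [-0.008  0.001] F [-0.07 -0.55  0.35] w 0.049
rotvec deg [-0.46 -0.   -0.04] dist [ 0.8 -0.5 -2.5]
[[-0.006,0.015,0.042,-0.057,-0.0,-0.005,1]]
```

Request:
step_arm([
  [-0.006,0.015,0.03,-0.057,0,0,1],
  [0,0,0.02,0,0,0,1],
  [0,0,0.02,0,0,0,1],
])

```text
t: 19.5
tcp_pos: [538.6, -158.5, 76.1]
orientation: [[0.155, 0.988, 0.002], [0.988, -0.155, -0.001], [-0.0, 0.003, -1.0]]
force: [0.6, 0.1, 0.7]
width: 0.007
```

Request:
step_arm([
  [0,0,0.017,0,0,0,1],
  [0,0,0.017,0,0,0,1],
])

```text
t: 19.75
tcp_pos: [539.2, -158.7, 74.6]
orientation: [[0.155, 0.988, 0.004], [0.988, -0.155, -0.001], [-0.001, 0.004, -1.0]]
force: [0.8, 0.4, 1.9]
width: 0.004
```

Request:
step_arm([
  [0,-0.02,0.017,0,0,0,1],
  [0,0,0.017,0,0,0,1],
])

```text
t: 20.0
tcp_pos: [539.4, -158.7, 73.9]
orientation: [[0.155, 0.988, 0.008], [0.988, -0.155, -0.002], [-0.001, 0.008, -1.0]]
force: [0.5, 0.4, 2.8]
width: 0.0
```

Request:
step_arm([
  [0,-0.01,0.017,0,0,0,1],
  [0,0,0.017,0,0,0,1],
])

```text
t: 20.25
tcp_pos: [540.2, -158.9, 73.2]
orientation: [[0.155, 0.988, 0.012], [0.988, -0.155, -0.003], [-0.001, 0.012, -1.0]]
force: [1.3, 0.2, 3.8]
width: 0.005
```

Request:
step_arm([
  [0,-0.04,0.02,0.09,0,0,1],
  [0,-0.02,0.02,0.02,0,0,1],
])

```text
t: 20.5
tcp_pos: [539.5, -158.8, 73.1]
orientation: [[0.155, 0.988, 0.003], [0.988, -0.155, -0.002], [-0.002, 0.003, -1.0]]
force: [2.8, 1.4, 5.0]
width: 0.004
```

Request:
step_arm([
  [0,-0.01,0.02,0.02,0,0,1],
  [0,-0.01,0.02,0.02,0,0,1],
])

```text
t: 20.75
tcp_pos: [539.9, -159.0, 72.7]
orientation: [[0.155, 0.988, 0.001], [0.988, -0.155, -0.002], [-0.002, 0.002, -1.0]]
force: [1.1, 1.7, 7.0]
width: 0.007
```

Request:
step_arm([
  [0,0,-0.1,0,0,0,1],
  [0.015,-0.08,-0.5,0,0,0,1],
  [0,0,-0.1,0,0,0,1],
  [0,0,0,0,0,0,1],
])

```text
t: 21.25
tcp_pos: [530.6, -156.5, 110.7]
orientation: [[0.155, 0.988, -0.013], [0.988, -0.155, 0.001], [-0.001, -0.013, -1.0]]
force: [0.0, 0.7, 0.5]
width: 0.005
```

Run:
```python
from h import *
p=ctrl.camera('wrist'); save(p,'w11'); o=st(); W=wcloud(p); strips(W,o); plan(P2W(41.5,-35.1,76),81.1,2,1)
```

```text
t 21.3 tcp [ 530.6 -156.4  110.5] psi 81.06 tilt [-0.013  0.001] F [-0.15 -0.37 -0.41] w 0.008
-40 260 54.2 | -34 4790 225.3 | -28 2669 232.0 | -22 4774 241.6 | -16 1851 233.5 | -10 2569 148.8 | -4 397 73.0 | 2 335 73.5 | 8 107 74.1 | 14 0  | 20 0  | 26 0  | 32 0  | 
-27 166 54.0 | -21 284 72.9 | -15 338 73.4 | -9 728 139.2 | -3 915 149.4 | 3 856 145.1 | 9 704 138.1 | 15 258 73.2 | 21 190 73.1 | 27 241 54.1 | 
rotvec deg [-0.74  0.06 -0.04] dist [  3.5  -1.2 -34.5]
[[-0.005,0.034,0.287,-0.046,0.004,-0.002,1],[-0.005,0.032,0.287,-0.046,0.004,-0.002,1]]
```

View pics/w11.png

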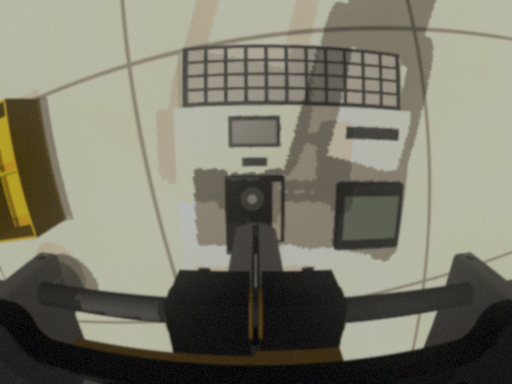

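Request:
step_arm([
  [0.5,-0.2,-0.1,-0.09,0,0,1],
  [0.6,-0.2,0,0,0,0,1],
  [0,0,0,0,0,0,1],
  [0,0,0,0,0,0,1],
])

```text
t: 21.8
tcp_pos: [514.3, -86.4, 111.1]
orientation: [[0.157, 0.988, -0.01], [0.988, -0.157, 0.001], [-0.001, -0.01, -1.0]]
force: [-0.1, -0.5, -0.1]
width: 0.006
```

```bash
cat >> h.py <<'E'
def local(W):
    a=np.radians(-PY); d=W[...,:2]-PC
    return np.cos(a)*d[...,0]-np.sin(a)*d[...,1], np.sin(a)*d[...,0]+np.cos(a)*d[...,1], W[...,2]
def cass(W):
    X,Y,Z=local(W)
    for y in (-52,-44,-35,-26,-18):
        m=(abs(Y-y)<3)&(X>0)&(X<84)&(Z>64)&(Z<82)
        if m.sum()>10:
            f=np.polyfit(X[m],Z[m],1); mm=m.copy(); mm[m]=abs(Z[m]-np.polyval(f,X[m]))<1.5; f=np.polyfit(X[mm],Z[mm],1)
            print('y',y,'x',X[mm].min().round(1),X[mm].max().round(1),'z',np.polyval(f,[11,42,73]).round(1),'slope',f[0].round(3))
    for x in (20,42,62):
        m=(abs(X-x)<3)&(Y>-75)&(Y<5)&(Z>64)&(Z<82); 
        if m.sum()>10: print('x',x,'y',np.percentile(Y[m],[0.5,99.5]).round(1))
E
python3 - <<'E'
from h import *
p=ctrl.camera('wrist'); save(p,'w12'); o=st(); W=wcloud(p); np.save('w12W.npy',W); cass(W)
a0=cv2.imread('pics/w12.png'); q=wproj(p,P2W(42,-35,70)).astype(int); print(q)
cv2.imwrite('pics/w12c.png',cv2.resize(a0[q[1]-70:q[1]+60,q[0]-70:q[0]+70],None,fx=5,fy=4.6,interpolation=cv2.INTER_CUBIC))
E
```

```text
t 21.85 tcp [514.2 -86.4 111. ] psi 80.95 tilt [-0.01   0.001] F [-0.62 -0.12  0.19] w 0.002
y -52 x 6.3 68.2 z [69.8 73.5 77.1] slope 0.117
y -44 x 6.3 68.7 z [69.9 73.6 77.4] slope 0.12
y -35 x 6.1 65.2 z [70.  73.8 77.6] slope 0.122
y -26 x 5.9 57.6 z [69.8 73.6 77.4] slope 0.122
y -18 x 6.6 57.6 z [70.1 73.8 77.4] slope 0.118
x 20 y [-58.2 -12.2]
x 42 y [-58.1 -12.3]
x 62 y [-58.1 -30.4]
[176 249]
```

View pics/w12c.png

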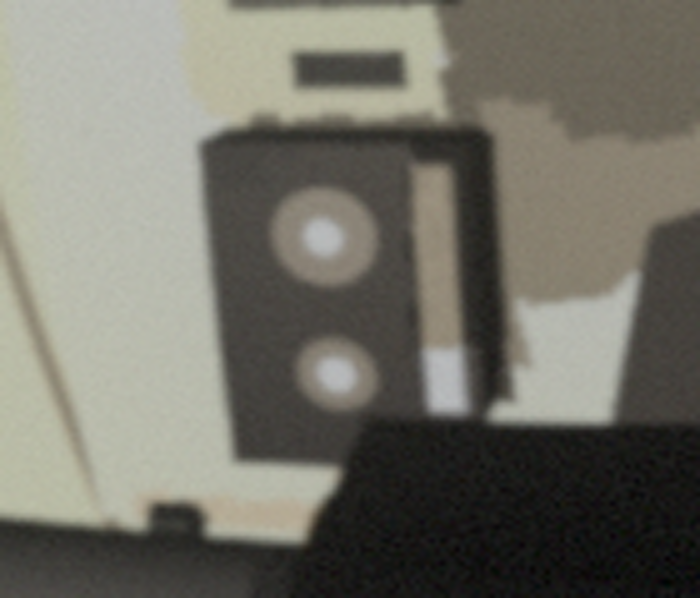

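Run:
```python
from h import *
plan(P2W(42.5,-35.1,80),81.1,4,1)
```

```text
rotvec deg [-0.57  0.03 -0.15] dist [ 20.9 -71.4 -31. ]
[[-0.28,0.134,0.128,-0.018,0.001,-0.005,1],[-0.28,0.133,0.128,-0.018,0.001,-0.005,1],[-0.28,0.133,0.128,-0.018,0.001,-0.005,1],[-0.28,0.132,0.129,-0.018,0.001,-0.005,1]]
```

Request:
step_arm([
  [-0.4,0.18,0.05,-0.018,0,0,1],
  [-0.4,0.18,0.1,-0.018,0,0,1],
  [-0.28,0.13,0.15,-0.018,0,0,1],
  [-0.03,0.03,0.1,-0.018,0,0,1],
  [0,0,0,0,0,0,1],
])

```text
t: 22.48
tcp_pos: [534.5, -162.0, 83.7]
orientation: [[0.161, 0.987, -0.003], [0.987, -0.161, 0.001], [0.0, -0.003, -1.0]]
force: [0.9, -0.1, 0.2]
width: 0.006
```

Run:
```python
from h import *
st(); plan(P2W(42.5,-35.1,77.5),81.1,2,1)
```

```text
t 22.48 tcp [ 534.5 -162.    83.7] psi 80.74 tilt [-0.003  0.001] F [ 0.9  -0.11  0.2 ] w 0.006
rotvec deg [-0.15 -0.01 -0.36] dist [ 0.6  4.2 -6.2]
[[0.035,-0.001,0.052,-0.009,-0.001,-0.023,1],[0.035,-0.001,0.052,-0.009,-0.001,-0.023,1]]
```

Request:
step_arm([
  [0.035,0,0.04,0,0,-0.023,1],
  [0.035,0,0.05,0,0,-0.023,1],
  [0,0,0,0,0,0,1],
])

```text
t: 22.85
tcp_pos: [535.3, -155.9, 78.5]
orientation: [[0.152, 0.988, -0.002], [0.988, -0.152, 0.001], [0.001, -0.002, -1.0]]
force: [0.4, -0.8, -0.6]
width: 0.006
```

Request:
step_arm([
  [0,0,0.02,0,0,0,1],
  [0,-0.005,0.02,0.01,0,0,1],
  [0,-0.01,0.02,0.02,0,0,1],
])

```text
t: 23.22
tcp_pos: [534.7, -155.3, 75.4]
orientation: [[0.151, 0.988, -0.005], [0.988, -0.151, 0.001], [0.0, -0.005, -1.0]]
force: [0.1, -0.6, -0.3]
width: 0.008
```

Request:
step_arm([
  [0,-0.01,0.02,0.02,0,0,1],
  [0,-0.01,0.02,0.02,0,0,1],
  [0,-0.01,0.02,0.02,0,0,1],
])

```text
t: 23.6
tcp_pos: [535.0, -155.5, 73.9]
orientation: [[0.151, 0.988, -0.008], [0.988, -0.151, 0.001], [0.0, -0.008, -1.0]]
force: [-0.1, 0.1, 4.8]
width: 0.004
```

Request:
step_arm([
  [0,0,-0.1,-0.06,0,0,1],
  [-0.04,0.01,0,0,0,0,1],
  [0,0,0.06,0,0,0,1],
  [0,0,0.02,0,0,0,1],
])

```text
t: 24.1
tcp_pos: [534.1, -158.2, 74.1]
orientation: [[0.152, 0.988, -0.002], [0.988, -0.152, 0.0], [0.0, -0.002, -1.0]]
force: [0.4, -0.3, 3.7]
width: 0.004
```

Request:
step_arm([
  [0,-0.005,0.02,0,0,0,1],
  [0,-0.005,0.02,0.01,0,0,1],
  [0,-0.01,0.025,0.02,0,0,1],
])

```text
t: 24.48
tcp_pos: [535.4, -158.5, 73.0]
orientation: [[0.152, 0.988, 0.0], [0.988, -0.152, -0.001], [-0.001, 0.0, -1.0]]
force: [1.7, 0.3, 5.9]
width: 0.007
```

Request:
step_arm([
  [0,-0.01,0.025,0.02,0,0,1],
  [0,-0.01,0.025,0.02,0,0,1],
])

```text
t: 24.72
tcp_pos: [536.2, -159.1, 72.5]
orientation: [[0.151, 0.988, 0.0], [0.988, -0.151, -0.002], [-0.002, 0.0, -1.0]]
force: [1.2, -1.5, 3.3]
width: 0.005
```

Request:
step_arm([
  [0,-0.015,0.025,0,0,0,1],
  [0,-0.015,0.025,0,0,0,1],
])

```text
t: 24.98
tcp_pos: [534.8, -158.6, 69.7]
orientation: [[0.151, 0.988, 0.001], [0.988, -0.151, -0.002], [-0.002, 0.001, -1.0]]
force: [1.6, 0.5, 9.0]
width: 0.004
```

Request:
step_arm([
  [0.005,-0.015,0.025,0,0,0,1],
  [0.005,-0.015,0.025,0,0,0,1],
])

```text
t: 25.22
tcp_pos: [534.9, -158.2, 69.3]
orientation: [[0.151, 0.988, 0.006], [0.989, -0.151, -0.004], [-0.003, 0.007, -1.0]]
force: [1.3, -0.1, 6.3]
width: 0.004
```

Request:
step_arm([
  [0,-0.01,0.025,0.04,0,0,1],
  [0,-0.01,0.025,0,0,0,1],
])

```text
t: 25.48
tcp_pos: [534.9, -157.8, 68.5]
orientation: [[0.151, 0.989, 0.004], [0.989, -0.151, -0.003], [-0.002, 0.005, -1.0]]
force: [0.7, 1.9, 2.2]
width: 0.005
```

Request:
step_arm([
  [0,-0.01,0.025,0.02,0,0,1],
  [0,-0.01,0.025,0.01,0,0,1],
])

```text
t: 25.72
tcp_pos: [533.6, -157.5, 66.2]
orientation: [[0.151, 0.989, 0.0], [0.989, -0.151, -0.002], [-0.002, 0.001, -1.0]]
force: [-1.2, 1.4, 13.0]
width: 0.005
```

Request:
step_arm([
  [0,0,-0.1,0,0,0,1],
  [0,0,-0.5,0,0,0,1],
  [0.5,-0.2,-0.3,0,0,0,1],
  [0.6,-0.2,0,0,0,0,1],
  [0.2,0,0,0,0,0,1],
  [0,0,0,0,0,0,1],
])

```text
t: 26.48
tcp_pos: [517.7, -75.1, 116.5]
orientation: [[0.153, 0.988, -0.012], [0.988, -0.153, 0.0], [-0.002, -0.012, -1.0]]
force: [0.7, -0.1, 0.4]
width: 0.007
```

Run:
```python
from h import *
p=ctrl.camera('wrist'); save(p,'w13'); o=st(); W=wcloud(p); np.save('w13W.npy',W)
X,Y,Z=local(W)
for y in (-52,-44,-35,-26,-18):
    m=(abs(Y-y)<3)&(X>0)&(X<84)&(Z>60)&(Z<75)
    print(y,m.sum(),'x',np.percentile(X[m],[1,99]).round(1),[np.median(Z[m&(abs(X-x)<4)]).round(1) for x in (15,30,45,60,68)])
a0=cv2.imread('pics/w13.png'); q=wproj(p,P2W(42,-35,66)).astype(int); print(q)
y0=max(0,q[1]-70);x0=max(0,q[0]-70)
cv2.imwrite('pics/w13c.png',cv2.resize(a0[y0:y0+130,x0:x0+140],None,fx=5,fy=4.6,interpolation=cv2.INTER_CUBIC))
```

```text
t 26.52 tcp [517.5 -75.5 116.3] psi 81.17 tilt [-0.012  0.   ] F [ 0.02  0.07 -0.39] w 0.003
-52 410 x [ 9.3 70.8] [np.float64(65.9), np.float64(66.1), np.float64(65.6), np.float64(65.9), np.float64(65.8)]
-44 411 x [ 9.1 70.8] [np.float64(65.9), np.float64(66.2), np.float64(65.9), np.float64(66.0), np.float64(65.8)]
-35 437 x [ 9.1 71.2] [np.float64(65.9), np.float64(66.3), np.float64(66.0), np.float64(66.1), np.float64(65.7)]
-26 428 x [ 9.1 69.1] [np.float64(66.0), np.float64(65.9), np.float64(65.8), np.float64(65.8), np.float64(66.0)]
-18 384 x [ 9.7 60.2] [np.float64(66.2), np.float64(66.1), np.float64(66.2), np.float64(66.2), np.float64(nan)]
[165 242]
  return _methods._mean(a, axis=axis, dtype=dtype,
  ret = ret.dtype.type(ret / rcount)
```

View pics/w13c.png

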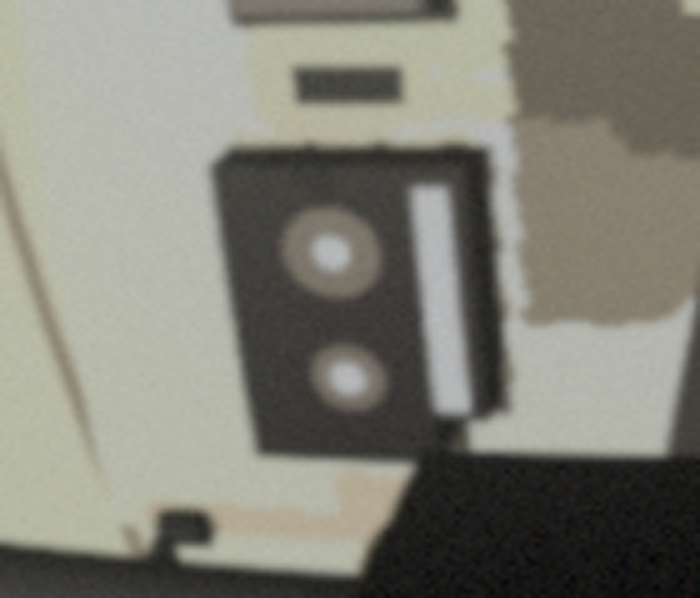

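Request:
step_arm([
  [0.3,-0.3,-0.6,0,0,0,1],
  [0.5,-0.3,-0.6,0,0,0,1],
  [0.5,-0.3,-0.4,0,0,0,1],
  [0,0,0,0,0,0,1],
  [0,0,0,0,0,0,1],
])

```text
t: 27.15
tcp_pos: [476.9, 6.1, 211.5]
orientation: [[0.161, 0.987, -0.02], [0.987, -0.161, -0.001], [-0.005, -0.019, -1.0]]
force: [1.2, -0.5, -0.6]
width: 0.006
```

Run:
```python
from h import *
p=ctrl.camera('side'); save(p,'s14'); st()
a=cv2.imread('pics/s14.png'); cv2.imwrite('pics/s14c.png',cv2.resize(a[90:270,160:400],None,fx=3,fy=3,interpolation=cv2.INTER_CUBIC))
W=cloud(p); X,Y,Z=local(W); m=(abs(X-42)<20)&(abs(Y+35)<15)&(Z>58)&(Z<80); print(m.sum(),np.median(Z[m]))
```

```text
t 27.2 tcp [476.9   6.1 211.5] psi 80.7 tilt [-0.02  -0.001] F [-0.04 -0.5  -0.63] w 0.004
11 64.874473071272
```

View pics/s14c.png

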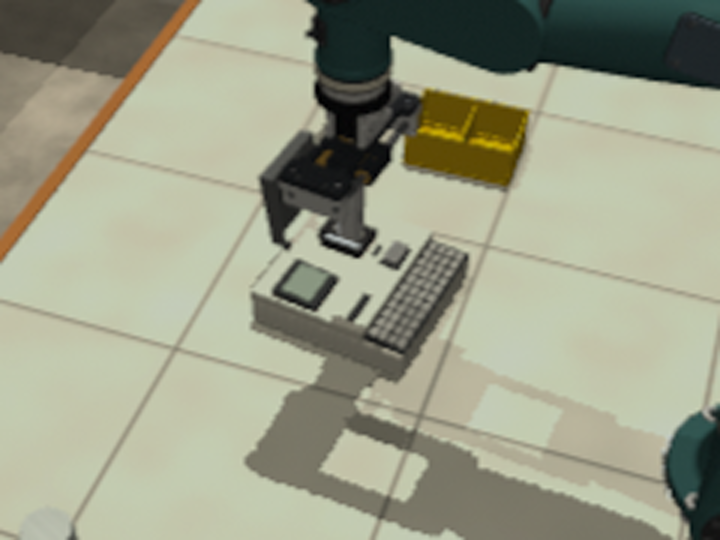

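Side view: hood stands open at (285,190), the cassette sits low in its bay at (350,238), and the arm is high and clear at z 211.

Run:
```python
from h import *
print(ctrl.sign_off()); st()
```

```text
the job is handed in; nothing more can be done
None
the job is handed in; nothing more can be done
```

The cassette is loaded in the printer and I handed the job in at about 27 s, well inside the 61 s limit.

- **Button and hood:** I pressed the button with about 4 N or less until the latch let go. The hood then swung fully open by itself, and I never touched it.
- **Cassette:** I placed it with its cut corner at the filled rear left corner. On release it tipped front-down on the clips. A first light press at 7 N did not seat it. A second press in the middle of its top went home, with the wrist force reading 13 N when it reached the floor.
- **Last checks:** The wrist depth image shows the cassette's top flat at 66 ± 0.4 mm everywhere, which is 12 mm above the deck, so it is fully home. The side picture shows the hood still open and the arm clear, about 145 mm above the cassette.
- **Not fully checked:** A depth reading from the side camera gave 64.9 mm, but it rests on only 11 pixels, so I trust the wrist image. I did not re-measure the other things on the bench. The gripper never went near them, and the parts bin, the only one fully in the last picture, looked unmoved.

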